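# Shut the slide box and stack the next one on its lid lugs

### The job

The open microscope-slide box has been filled: swing its lid shut, then stack the closed slide box squarely on top of it, so that its hollow base drops over the four lugs of the lid and sits fully down and level (either way round is fine). Set it down gently rather than dropping it, leave the bottom box about where it stands, and do not disturb the forceps, the oil bottle or the dish.

Things in the scene. Friction and masses are not known exactly. Their poses are not given: they have to be found in the camera images.
- bottom_box: Open slide box: white plastic, blue hinged lid standing open, glass slides on edge inside; loose, about 0.28 kg, 60 mm deep (its x) x 92 mm long (its y) x 38 mm high without lid. Origin: centre of the underside, on the bench. x points from the label side to the hinge side, z up.
- box_lid (a joint): Lid of the bottom box: 0 = shut, grows as it opens, 1.9 = leaning back at its stop; starts between 1.2 and 1.7. Light friction hinge: stays at any angle, under 1 N at the free edge swings it, no snap. The lid is 60 mm from hinge to free edge, 92 mm long, 10 mm thick from the hinge line to its outer face. Tabs stick out 3 mm from its long edges, over 26 mm from mid length.
- lid_hinge (a point): Middle of the hinge line of the bottom box: 30 mm along +x and 38 mm above the box origin; the hinge axis is the box's y. The shut lid reaches from here 60 mm toward the box's -x.
- lid_seat (a point): Centre of the lid's outer face, turns with the lid; z points out of the face (up when shut), x to the hinge. Shut, it is right above the bottom box's origin, 48 mm up. Four tapered round lugs stand on the face, 5.5 mm high, 12 mm wide at the foot, 7 mm at the tip, centred at x = +-19.5, y = +-35.5 mm; the rest is bare.
- top_box: Closed slide box, same size and colours, lid fixed shut; loose, 0.2 kg, 60 (x) x 92 (y) x 48 mm high, 53.5 with lugs. Origin: centre of the underside, z up. Grip the middle of the plain long sides (60 mm apart). Hollow below: rim 3 mm thick, 6 mm deep, fits over the lugs with 1.5 mm play (4 mm at their tips). Seated, the rim rests on the lid face: origin meets lid_seat. Fits half-turned too.
- forceps_1: Steel forceps lying on the bench between the boxes, 131 mm long (its y), 9 mm high; bystander. Origin: centre of the underside.
- oil_vial: Oil bottle: small, brown, with black cap, 26 mm wide, 52 mm high; bystander. Origin: centre of the underside.
- dish: Round glass dish, 89 mm wide, 16 mm high; bystander. Origin: centre of the underside.
Things that resemble listed ones, but are neither listed nor needed, are in the scene too. Leave any purple or turquoise look-alike of the bottom_box alone.

How it is judged:
By the outcome, as a careful person would: the job done as asked, in the order asked, and still so for the second after the job is handed in, with the robot touching nothing.
It also fails if it takes over 56 s, if anything falls off the work surface, if the arm or the gripper's body presses on something with over 40 N, if the wrist force passes 120 N, or if a joint passes its speed limit or range.

### The arm

A 6-joint arm with a two-finger parallel gripper is mounted at the origin on a cart in front of the work surface, level with it; the furniture and walls round the work are solid. World frame = base frame: x ahead of the robot, y to its left, z up, the work surface at z = 0. Lengths are in m, angles in rad, forces in N, time in s.
With the tool pointing down it reaches from about 0.3 to 0.875 m from the base axis. Payload 6.4 kg.
Tool frame: the origin (TCP) lies between the finger pads; the fingertips stand 19 mm ahead of it and the grasp point (between the pads) is the TCP (manip.tips_ahead is the z of the fingertips in the tool frame, in m); z points along the fingers, x is the direction in which the jaws open and shut, and the axes are right-handed (so a half turn about z gives the same grasp; the last joint's range is limited). The gripper opens to 88 mm and grips with 3 to 60 N. Pads are 18 mm wide; open, the fingers measure 123 mm over their backs; the gripper's body (75 mm by 187 mm) begins 45 mm behind the grasp point.
Start: joints at [-1.403, 0.181, 1.607, -0, 1.354, -0.206], TCP at [0.21, -0.535, 0.258] pointing down, gripper open.
Joint ranges: [-2.99, 2.99], [-0.89, 2.07], [0.3, 2.58], [-1.14, 4.28], [0, 2.63], [-3.12, 3.12]. Speed limits (rad/s): [2.57, 2.57, 3.01, 3.14, 3.14, 3.14].

### API

Orientations are given as [roll, pitch, yaw] about the fixed x, y, z axes, in that order (R = Rz(yaw) Ry(pitch) Rx(roll)).
In Python, from station import manip gives the robot as it stands.
- The arm moves only by the tool apply_moves, never from a script. Its argument "steps" is a list of rows, each an object of numbers: "fingers": the closure, from 0 (fully open) to 1 (shut); "x", "y", "z": the shift along the tool's x, y, z in cm; "turn": the turn about the tool's z in degrees. A call has 1 to 8 rows; each row is the pose to reach, as a shift and turn from the pose commanded when the call began, along the tool's axes at that moment; what a row does not reach only later rows make up. A row lasts 1/12 s, in which the tool goes at most 41.7 mm and 7.16 degrees, less where a joint would pass 70% of its speed; a pose out of reach is approached as far as the arm can. A call with a gripper value outside its range is refused whole. The fingers move at their own pace and stop on an object; "force" is the grip in N (left out, the last holds). Time passes only in rows, so rows that repeat a pose let the fingers close. It gives the time, the measured TCP pose, the force and the opening at its end, in the units of the state.
- manip.get_state(): the state, without advancing time (a new reading comes with each control period).
- manip.grab_frame(name): name is "scene" or "top" or "wrist"; returns a dict with "frame" (384x512x3 uint8, red, green, blue), "fx", "fy", "cx", "cy" (pixels), "D" ([k1, k2, p1, p2, k3] as OpenCV has them; the pictures are not rectified), "position" and "rotation" of the camera in the world. Camera axes: x right, y down, z forward; pixel columns grow to the right and rows downward; lengths in m; the calibration is good to about 2 mm. A picture is of the moment at which its call begins. There is no depth.
- manip.job_done(): hands the job in, once; it reports no verdict.
The state is a dict: "time": time; "joints": joint angles; "dq": joint speeds; "joint_torque": joint torques, N m; "eef_pos": TCP position; "eef_rot": TCP orientation; "contact_force": force on the tool from outside, world axes, zero at the start; "torque": the same for the moment, N m; "grip_width": finger opening in m.
Only numpy, scipy, OpenCV 4.12 (cv2) and the standard library are available. Lean on these libraries where they do the work, as an engineer would, in place of code of your own. Each camera call takes 0.05 s, during which the arm holds its last target.

## Working session

There is one attempt and no reset: what is moved stays moved. The work goes in short steps, Python scripts to look and compute and a tool call to move; the robot and the scene stay as the last step left them, time stands still between calls to the robot, and variables do not carry over. Pictures are saved under pics/ and viewed, and the job is handed in when it is done.

Besides the shell and the picture viewer there is one more tool, called after "Request:" as a command line: name --argument value ..., lists and objects as JSON in quotes. apply_moves: Moves the arm, as the interface text tells. Its arguments: {"type":"object","properties":{"steps":{"type":"array","items":{"type":"object","properties":{"fingers":{"type":"number"},"x":{"type":"number"},"y":{"type":"number"},"z":{"type":"number"},"turn":{"type":"number"}}}},"force":{"type":"number"}},"required":["steps"]}

```bash
mkdir -p pics; ls
python3 - <<'E'
from station import manip
import cv2,numpy as np
print(manip.get_state())
for n in ["scene","top","wrist"]:
    f=manip.grab_frame(n)
    cv2.imwrite(f"pics/a_{n}.png",f["frame"][:,:,::-1])
    np.savez(f"a_{n}.npz",**f)
    print(n,f["fx"],f["cx"],f["cy"],f["D"],f["position"],f["rotation"])
E
```

```text
pics
{'time': 0.0, 'joints': array([-1.40329304e+00,  1.81549303e-01,  1.60800697e+00,  2.17296392e-05,
        1.35382563e+00, -2.06300694e-01]), 'dq': array([-1.05030250e-03,  3.20827968e-04, -3.23429808e-04,  7.50605289e-05,
        7.49053753e-04, -1.14401997e-04]), 'joint_torque': array([ 1.03108848e-04, -4.33870447e+01, -3.41847467e+01,  7.02504278e-02,
        3.83855717e-02, -1.32358546e-04]), 'eef_pos': array([ 0.20990105, -0.53476785,  0.25680598]), 'eef_rot': array([-3.14120538e+00,  1.74696305e-03, -1.19699670e+00]), 'contact_force': array([-0.48084733, -0.01321911, -0.97308703]), 'torque': array([-0.03803883, -0.03828007,  0.05130404]), 'grip_width': 0.08798802435482746}
scene 496.4324433507139 257.748802031625 196.30144171166273 [-0.17848869  0.          0.          0.          0.        ] [-0.36494303  1.24515203  0.96828183] [-2.05893109  0.01880248 -2.59806529]
top 429.26771539893423 248.40616999815614 195.2739133090259 [-0.09728402  0.          0.          0.          0.        ] [ 0.31693976 -0.19693442  1.47259969] [-2.9853775  -0.01581998 -1.58699701]
wrist 283.27190387916943 255.09462890955672 190.22657922958658 [-0.04741955  0.          0.          0.          0.        ] [ 0.28332961 -0.50629826  0.38426367] [ 2.83387810e+00  2.34103880e-03 -1.19631046e+00]
```

View pics/a_scene.png

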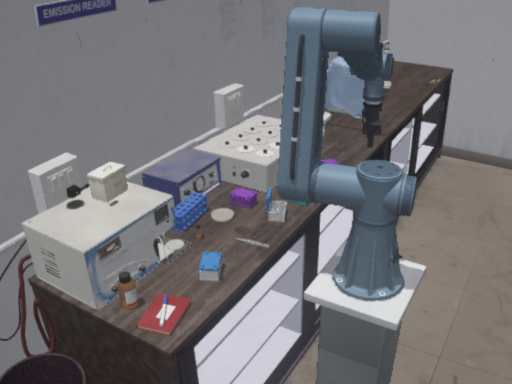

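View pics/a_top.png

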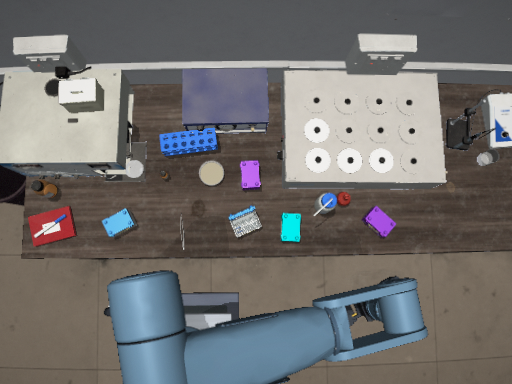

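View pics/a_wrist.png

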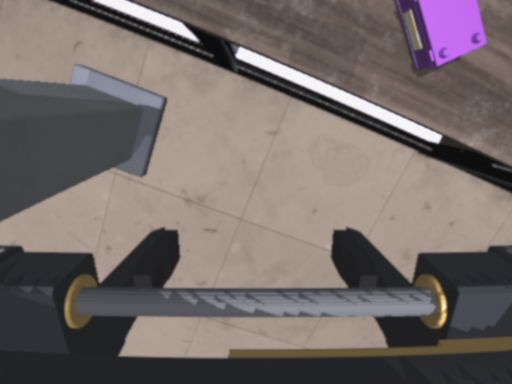

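The top view shows the open box near (245,222) with its lid on the far side. The closed blue box is near (119,222), the forceps at (183,232), and the dish at (211,173). Purple and turquoise look-alikes are also in view.

```bash
cat > h.py <<'E'
import numpy as np,cv2
from scipy.spatial.transform import Rotation as Ro
def K(f): return np.array([[f["fx"],0,f["cx"]],[0,f["fy"],f["cy"]],[0,0,1]],float)
def RR(f): return Ro.from_euler('xyz',f["rotation"]).as_matrix()
def rays(f,uv):
    p=cv2.undistortPoints(np.array(uv,float).reshape(-1,1,2),K(f),np.array(f["D"],float))[:,0]
    return np.c_[p,np.ones(len(p))]@RR(f).T
def plane(f,uv,z):
    d=rays(f,uv);c=np.array(f["position"]);t=(z-c[2])/d[:,2];return c+d*t[:,None]
def proj(f,P):
    R=RR(f).T;r=cv2.Rodrigues(R)[0];t=-R@np.array(f["position"])
    return cv2.projectPoints(np.array(P,float).reshape(-1,1,3),r,t,K(f),np.array(f["D"],float))[0][:,0]
def tri(f1,uv1,f2,uv2):
    c1,c2=np.array(f1["position"]),np.array(f2["position"]);d1=rays(f1,[uv1])[0];d2=rays(f2,[uv2])[0]
    s=np.linalg.lstsq(np.c_[d1,-d2],c2-c1,rcond=None)[0];a=c1+s[0]*d1;b=c2+s[1]*d2
    return (a+b)/2,np.linalg.norm(a-b)
def blue(im,lo=(98,110,90),hi=(115,255,255)):
    return cv2.inRange(cv2.cvtColor(im,cv2.COLOR_RGB2HSV),lo,hi)
E
python3 - <<'E'
from h import *
f=dict(np.load("a_top.npz"))
im=f["frame"]
c=im[190:250,90:310];cv2.imwrite("pics/b_top.png",cv2.resize(c,None,fx=3.6,fy=3.6,interpolation=cv2.INTER_CUBIC)[:,:,::-1])
hsv=cv2.cvtColor(im,cv2.COLOR_RGB2HSV)
print(hsv[222,119],hsv[214,240])
m=blue(im)
cs,_=cv2.findContours(m,0,2)
for q in cs:
    if cv2.contourArea(q)>40:
        r=cv2.minAreaRect(q);print(r);b=cv2.boxPoints(r);P=plane(f,b,0.048);print(P.round(4).tolist(),P.mean(0))
s=dict(np.load("a_scene.npz"))["frame"]
c=s[180:290,180:330];cv2.imwrite("pics/b_scene.png",cv2.resize(c,None,fx=5,fy=5,interpolation=cv2.INTER_CUBIC)[:,:,::-1])
E
```

```text
[100 141 240] [102 149 233]
((117.50000762939453, 222.5), (19.23145866394043, 27.97303009033203), 60.945396423339844)
[[0.4609, 0.2736, 0.048], [0.5057, 0.1917, 0.048], [0.4488, 0.1587, 0.048], [0.4043, 0.2401, 0.048]] [0.4549345  0.21603697 0.048     ]
((241.42242431640625, 212.3189697265625), (5.90878963470459, 28.099576950073242), 66.80140686035156)
[[0.4749, -0.1518, 0.048], [0.5109, -0.2386, 0.048], [0.4925, -0.246, 0.048], [0.4566, -0.1594, 0.048]] [ 0.48370377 -0.1989478   0.048     ]
((329.0, 199.99998474121094), (14.142135620117188, 14.142135620117188), 45.0)
[[0.5216, -0.4609, 0.048], [0.5553, -0.4965, 0.048], [0.5206, -0.5291, 0.048], [0.4871, -0.4934, 0.048]] [ 0.52112584 -0.49497692  0.048     ]
((187.73846435546875, 141.40769958496094), (22.574321746826172, 56.68387222290039), 82.87498474121094)
[[0.76, 0.0844, 0.048], [0.7823, -0.1098, 0.048], [0.7023, -0.1192, 0.048], [0.6804, 0.0731, 0.048]] [ 0.73122921 -0.01785327  0.048     ]
((498.280029296875, 133.53997802734375), (25.600004196166992, 12.60000228881836), 53.130104064941406)
[[0.7782, -1.0825, 0.048], [0.8072, -1.1259, 0.048], [0.7304, -1.1766, 0.048], [0.702, -1.133, 0.048]] [ 0.75443087 -1.12948467  0.048     ]
```

View pics/b_top.png

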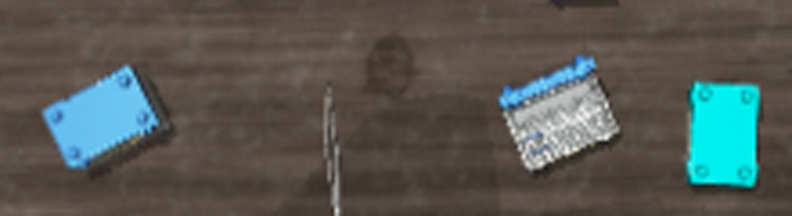

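View pics/b_scene.png

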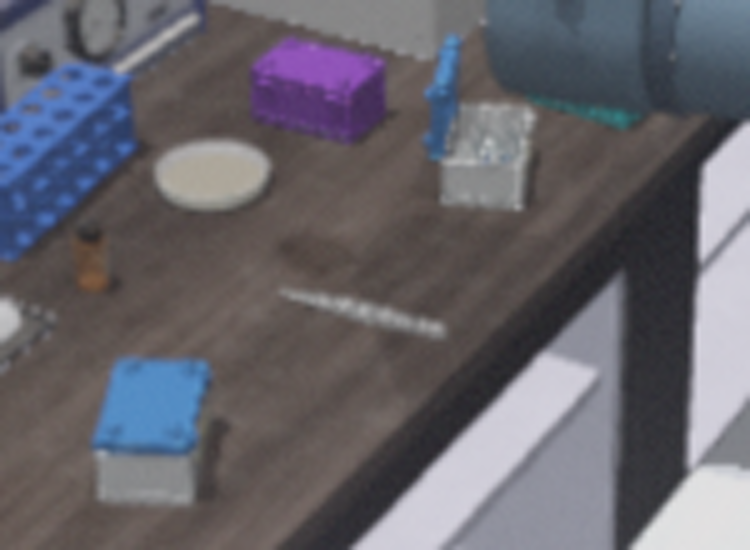

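Request:
apply_moves --steps '[{"x": -22, "y": -21.5, "fingers": 1}, {"x": -22, "y": -21.5, "fingers": 1}, {"x": -22, "y": -21.5, "fingers": 1}, {"x": -22, "y": -21.5, "fingers": 1}, {"x": -22, "y": -21.5, "fingers": 1}, {"x": -22, "y": -21.5, "fingers": 1}, {"x": -22, "y": -21.5, "fingers": 1}, {"x": -22, "y": -21.5, "fingers": 1}]' --force 15

```text
$.steps[0]: bad value
```

```bash
cat > snap.py <<'E'
import sys,cv2,numpy as np
from station import manip
tag=sys.argv[1]
for n in sys.argv[2:]:
    f=manip.grab_frame(n);np.savez(f"{tag}_{n}.npz",**f);cv2.imwrite(f"pics/{tag}_{n}.png",f["frame"][:,:,::-1])
s=manip.get_state()
for k in ["time","eef_pos","eef_rot","contact_force","grip_width"]: print(k,np.round(s[k],4))
E
python3 snap.py c wrist top
```

```text
time 0.25
eef_pos [ 0.2099 -0.5351  0.2573]
eef_rot [-3.1414e+00  8.0000e-04 -1.1970e+00]
contact_force [-0.1318 -0.4005 -0.1043]
grip_width 0.0881
```

View pics/c_wrist.png

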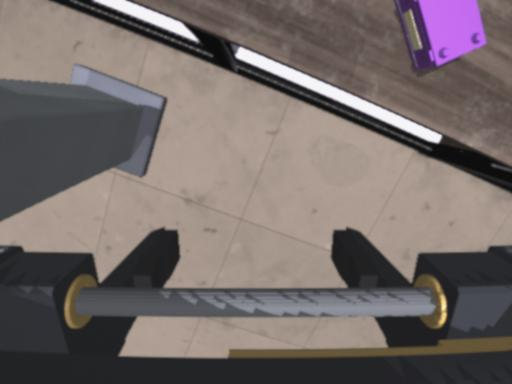

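The call was refused. I'll try one row with a smaller shift.

Request:
apply_moves --steps '[{"x": -2.8, "y": -2.7, "z": 0, "turn": 0, "fingers": 1}]' --force 15

```text
time: 0.33
eef_pos: [0.2228, -0.503, 0.2572]
eef_rot: [3.14, -0.002, -1.201]
contact_force: [0.7, 0.9, 0.2]
grip_width: 0.083
```

Request:
apply_moves --steps '[{"x": -2.8, "y": -2.7}, {"x": -5.6, "y": -5.4}, {"x": -8.4, "y": -8.1}, {"x": -11.2, "y": -10.8}, {"x": -14.0, "y": -13.5}, {"x": -16.8, "y": -16.2}, {"x": -19.2, "y": -18.8}]'

```text
$.steps[0]: bad value
```

```bash
python3 snap.py c wrist top
```

```text
time 0.4333
eef_pos [ 0.2261 -0.4957  0.2564]
eef_rot [-3.1398  0.0042 -1.1953]
contact_force [ 0.4756  0.3143 -0.168 ]
grip_width 0.0754
```

View pics/c_wrist.png

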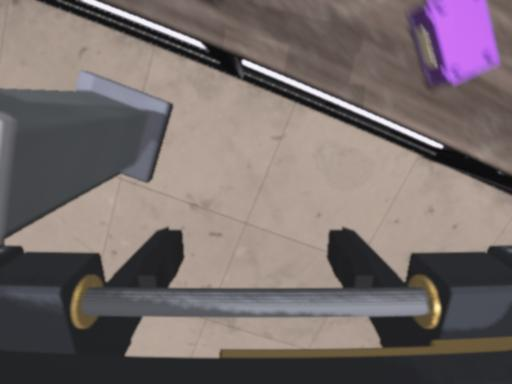

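Every row needs all five keys. I'll resend with them filled in.

Request:
apply_moves --steps '[{"x": -19.2, "y": -18.8, "z": 0, "turn": 0, "fingers": 1}, {"x": -19.2, "y": -18.8, "z": 0, "turn": 0, "fingers": 1}, {"x": -19.2, "y": -18.8, "z": 0, "turn": 0, "fingers": 1}, {"x": -19.2, "y": -18.8, "z": 0, "turn": 0, "fingers": 1}, {"x": -19.2, "y": -18.8, "z": 0, "turn": 0, "fingers": 1}, {"x": -19.2, "y": -18.8, "z": 0, "turn": 0, "fingers": 1}, {"x": -19.2, "y": -18.8, "z": 0, "turn": 0, "fingers": 1}, {"x": -19.2, "y": -18.8, "z": 0, "turn": 0, "fingers": 1}]'

```text
time: 1.1
eef_pos: [0.3309, -0.2489, 0.2579]
eef_rot: [-3.141, -0.0, -1.193]
contact_force: [0.3, 0.2, 0.5]
grip_width: 0.0222
```

```bash
python3 snap.py c wrist top
```

```text
time 1.2
eef_pos [ 0.3301 -0.2521  0.2581]
eef_rot [ 3.1415e+00 -1.4000e-03 -1.1948e+00]
contact_force [0.0595 0.1544 0.7993]
grip_width 0.0142
```

View pics/c_wrist.png

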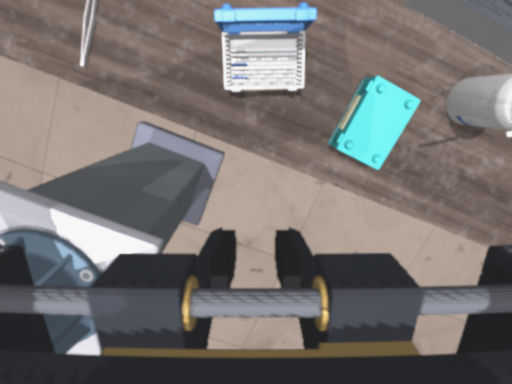

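The wrist view shows the open box at (263,55), square to the image, with its lid edge running from (216,13) to (315,13). I'll zoom in to measure it.

Run:
```python
from h import *
f=dict(np.load("c_wrist.npz"));im=f["frame"]
cv2.imwrite("pics/c_crop.png",cv2.resize(im[0:105,195:335],None,fx=5.5,fy=5.5,interpolation=cv2.INTER_CUBIC)[:,:,::-1])
```

```text
(no output)
```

View pics/c_crop.png

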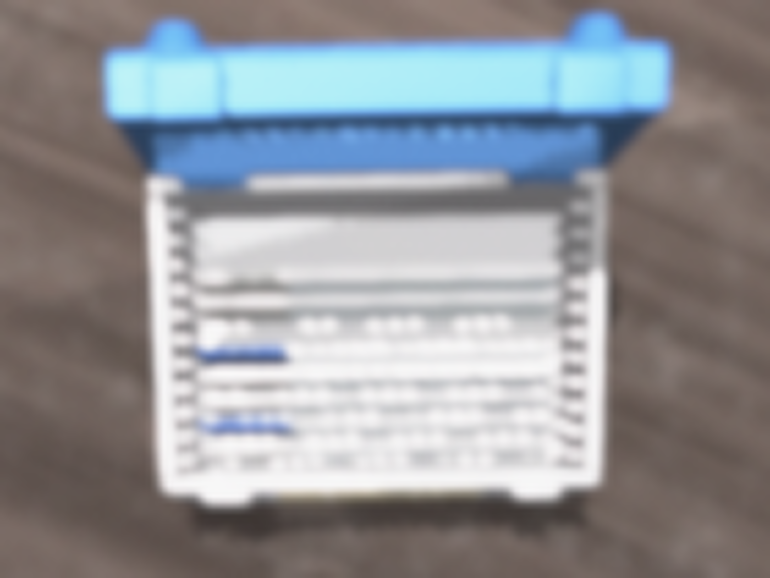

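Run:
```python
from h import *
f=dict(np.load("c_wrist.npz"))
u=lambda l:np.array(l,float)/5.5+[195-.4,-.4]
P=plane(f,u([(160,492),(603,487),(608,175),(150,182)]),.038);print(P.round(4))
c=P.mean(0);print("centre",c)
print("sides",[np.linalg.norm(P[i]-P[(i+1)%4]).round(4) for i in range(4)])
yd=P[0]-P[1]+P[3]-P[2];print("yaw",np.degrees(np.arctan2(yd[1],yd[0]))-90)
a=np.arctan2(yd[1],yd[0])-np.pi/2
ex=np.array([np.cos(a),np.sin(a),0]);ey=np.array([-ex[1],ex[0],0])
# lid edges: intersect rays with vertical plane-ish: find angle s.t. ray hits inner edge at r=60
o=c-[0,0,.038];H=o+.03*ex+[0,0,.038]
for uv in [(387,114),(387,46)]:
    d=rays(f,u([uv]))[0];C=np.array(f["position"])
    # in plane y_box=0 coordinates
    d2=np.array([d@ex,d[2]]);C2=np.array([(C-H)@ex,C[2]-H[2]])
    t=np.linspace(0.2,.6,20001);q=C2+t[:,None]*d2
    r=np.hypot(*q.T);tgt=.060 if uv[1]==114 else np.hypot(.06,.01)
    i=np.argmin(abs(r-tgt));print(q[i],np.degrees(np.arctan2(q[i,1],-q[i,0])), [q[j].round(4).tolist() for j in range(0,20001,2000) if abs(r[j]-tgt)<.03])
# check with width of lid: 561px for 92mm
Q=[plane(f,u([(107,118),(668,110)]),z) for z in (.09,.095,.1)];print([np.linalg.norm(q[0]-q[1]).round(4) for q in Q])
T=np.load("c_top.npz");im=T["frame"];m=blue(im)[195:240,215:275];print(cv2.boundingRect(m))
```

```text
[[ 0.4027 -0.1808  0.038 ]
 [ 0.4384 -0.2674  0.038 ]
 [ 0.4936 -0.2436  0.038 ]
 [ 0.4582 -0.1584  0.038 ]]
centre [ 0.44821518 -0.21256539  0.038     ]
sides [np.float64(0.0936), np.float64(0.0601), np.float64(0.0923), np.float64(0.0598)]
yaw 22.489861103777102
[-0.00309401  0.05991444] 87.04384392635448 [[-0.0066, 0.0742], [0.0269, -0.0623]]
[0.00691255 0.06043394] 96.52524000439878 [[0.004, 0.0709], [0.0299, -0.0213], [0.0428, -0.0673]]
[np.float64(0.0953), np.float64(0.0937), np.float64(0.0921)]
(14, 10, 26, 15)
```

Measured: box origin (0.448, -0.213), yaw 22.5°, lid at about 87°. Next I'll put the closed fingers behind the lid, high up.

Request:
apply_moves --steps '[{"x": 0.6, "y": -18.9, "z": 0, "turn": -1, "fingers": 1}, {"x": 0.6, "y": -18.9, "z": 0, "turn": -1, "fingers": 1}, {"x": 0.6, "y": -18.9, "z": 0, "turn": -1, "fingers": 1}, {"x": 0.6, "y": -18.9, "z": 0, "turn": -1, "fingers": 1}, {"x": 0.6, "y": -18.9, "z": 0, "turn": -1, "fingers": 1}, {"x": 0.6, "y": -18.9, "z": 4, "turn": -1, "fingers": 1}, {"x": 0.6, "y": -18.9, "z": 8, "turn": -1, "fingers": 1}, {"x": 0.6, "y": -18.9, "z": 8, "turn": -1, "fingers": 1}]'

```text
time: 1.87
eef_pos: [0.5039, -0.1877, 0.1698]
eef_rot: [3.133, 0.011, -1.181]
contact_force: [-2.4, 1.7, -1.1]
grip_width: 0.0003
```

```bash
python3 snap.py d wrist scene
python3 - <<'E'
from h import *
s=cv2.imread("pics/d_scene.png");cv2.imwrite("pics/d_crop.png",cv2.resize(s[150:260,200:330],None,fx=5,fy=5,interpolation=cv2.INTER_CUBIC))
E
```

```text
time 1.9667
eef_pos [ 0.5069 -0.1896  0.1766]
eef_rot [ 3.139   0.0033 -1.1813]
contact_force [0.8392 0.5821 0.5536]
grip_width 0.0001
```

View pics/d_crop.png

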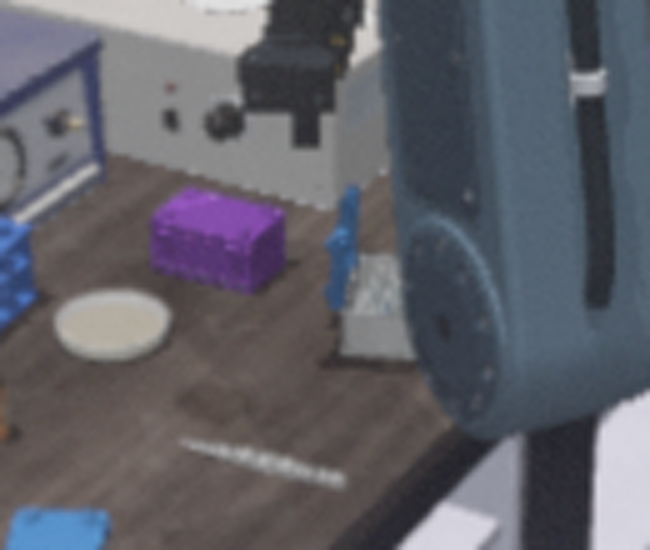

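View pics/d_wrist.png

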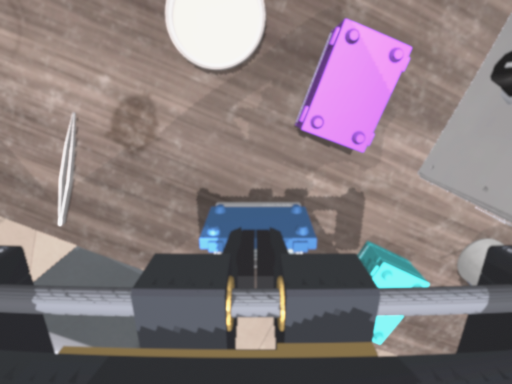

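Request:
apply_moves --steps '[{"x": 0, "y": 0, "z": 3.5, "turn": 0, "fingers": 1}, {"x": 0, "y": 0, "z": 7.0, "turn": 0, "fingers": 1}, {"x": 0, "y": 0, "z": 7.0, "turn": 0, "fingers": 1}, {"x": 0, "y": 1.0, "z": 7.0, "turn": 0, "fingers": 1}, {"x": 0, "y": 1.6, "z": 7.0, "turn": 0, "fingers": 1}, {"x": 0, "y": 2.1, "z": 7.0, "turn": 0, "fingers": 1}, {"x": 0, "y": 2.6, "z": 7.0, "turn": 0, "fingers": 1}, {"x": 0, "y": 3.1, "z": 7.1, "turn": 0, "fingers": 1}]'

```text
time: 2.63
eef_pos: [0.4799, -0.2016, 0.109]
eef_rot: [-3.139, -0.003, -1.18]
contact_force: [0.3, -0.4, -0.4]
grip_width: 0.0002
```

```bash
python3 snap.py e wrist
```

```text
time 2.6833
eef_pos [ 0.4789 -0.2014  0.1081]
eef_rot [-3.1407e+00 -2.1000e-03 -1.1799e+00]
contact_force [ 0.0944 -1.0184 -0.3345]
grip_width 0.0003
```

View pics/e_wrist.png

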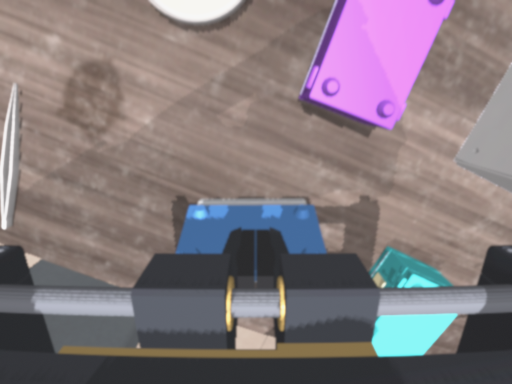

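Request:
apply_moves --steps '[{"x": 0, "y": 0.9, "z": 0.3, "turn": 0, "fingers": 1}, {"x": 0, "y": 1.5, "z": 0.6, "turn": 0, "fingers": 1}, {"x": 0, "y": 2.1, "z": 0.9, "turn": 0, "fingers": 1}, {"x": 0, "y": 2.6, "z": 1.4, "turn": 0, "fingers": 1}, {"x": 0, "y": 3.1, "z": 1.9, "turn": 0, "fingers": 1}, {"x": 0, "y": 3.5, "z": 2.4, "turn": 0, "fingers": 1}, {"x": 0, "y": 3.8, "z": 2.9, "turn": 0, "fingers": 1}, {"x": 0, "y": 3.8, "z": 2.9, "turn": 0, "fingers": 1}]'

```text
time: 3.35
eef_pos: [0.4429, -0.2145, 0.0763]
eef_rot: [3.14, 0.002, -1.18]
contact_force: [-1.0, 0.7, -0.1]
grip_width: 0.0004
```

```bash
python3 snap.py g wrist
```

```text
time 3.4
eef_pos [ 0.4434 -0.2146  0.0768]
eef_rot [ 3.1407e+00  1.6000e-03 -1.1800e+00]
contact_force [ 0.1839  0.7441 -0.1827]
grip_width 0.0005
```

View pics/g_wrist.png

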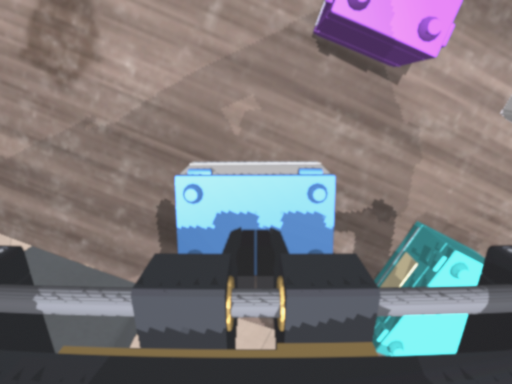

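The lid is nearly shut. Next I'll press it down gently.

Request:
apply_moves --steps '[{"x": 0, "y": 0.3, "z": 0.4, "turn": 0, "fingers": 1}, {"x": 0, "y": 0.5, "z": 0.7, "turn": 0, "fingers": 1}, {"x": 0, "y": 0.5, "z": 0.9, "turn": 0, "fingers": 1}, {"x": 0, "y": 0.5, "z": 1.0, "turn": 0, "fingers": 1}, {"x": 0, "y": 0.5, "z": 1.0, "turn": 0, "fingers": 1}]'

```text
time: 3.82
eef_pos: [0.4395, -0.2167, 0.0676]
eef_rot: [3.141, 0.0, -1.18]
contact_force: [-0.3, 0.6, 0.4]
grip_width: 0.0004
```

Request:
apply_moves --steps '[{"x": 0, "y": 0, "z": 0.1, "turn": 0, "fingers": 1}, {"x": 0, "y": 0, "z": 0.2, "turn": 0, "fingers": 1}, {"x": 0, "y": 0, "z": 0.2, "turn": 0, "fingers": 1}]'

```text
time: 4.07
eef_pos: [0.4397, -0.2169, 0.0671]
eef_rot: [3.141, 0.0, -1.179]
contact_force: [-5.7, 3.2, 14.7]
grip_width: 0.0005
```

The upward force of 14.7 N at z=0.067 matches a shut lid. I'll lift and look.

Request:
apply_moves --steps '[{"x": 0, "y": 0, "z": -4, "turn": 0, "fingers": 0}, {"x": 0, "y": 2, "z": -8, "turn": 0, "fingers": 0}, {"x": 0, "y": 5, "z": -11, "turn": 0, "fingers": 0}, {"x": 0, "y": 8, "z": -13, "turn": 0, "fingers": 0}, {"x": 0, "y": 10, "z": -14, "turn": 0, "fingers": 0}, {"x": 0, "y": 10, "z": -14, "turn": 0, "fingers": 0}, {"x": 0, "y": 10, "z": -14, "turn": 0, "fingers": 0}]'

```text
time: 4.65
eef_pos: [0.3471, -0.2556, 0.2066]
eef_rot: [-3.141, -0.003, -1.182]
contact_force: [0.2, 0.1, -0.7]
grip_width: 0.045
```

```bash
python3 snap.py i wrist
python3 - <<'E'
from h import *
s=cv2.imread("pics/i_wrist.png");cv2.imwrite("pics/i_crop.png",cv2.resize(s[30:210,170:350],None,fx=3.3,fy=3.3,interpolation=cv2.INTER_CUBIC))
E
```

```text
time 4.7
eef_pos [ 0.3472 -0.2549  0.2057]
eef_rot [-3.1409e+00 -6.0000e-04 -1.1807e+00]
contact_force [-0.5355 -0.5391 -0.3374]
grip_width 0.0486
```

View pics/i_wrist.png

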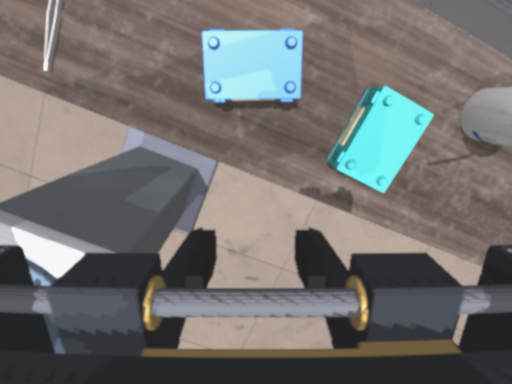

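View pics/i_crop.png

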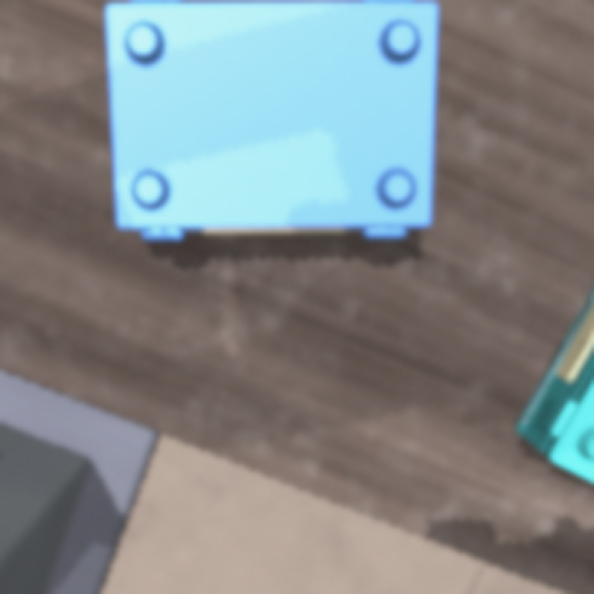

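The lid is shut, with all four lugs visible. Now I'll compute the seat pose from the face corners and the lug tips.

```bash
cat >> h.py <<'E'
def rect(P,lab=""):
    c=P.mean(0); a=P[1]-P[0]+P[2]-P[3]; b=P[1]-P[2]+P[0]-P[3]
    print(lab,"centre",c.round(4),"ang TL->TR",np.degrees(np.arctan2(a[1],a[0])).round(2),"ang B->T",np.degrees(np.arctan2(b[1],b[0])).round(2),"w",np.linalg.norm(a)/2,"h",np.linalg.norm(b)/2)
E
python3 - <<'E'
from h import *
f=dict(np.load("i_wrist.npz"))
u=lambda l:(np.array(l,float)+.5)/3.3-.5+[170,30]
rect(plane(f,u([(106,4),(439,3),(432,227),(117,228)]),.048),"face")
rect(plane(f,u([(145,41),(401,39),(398,187),(151,189)]),.0535),"lugs")
E
```

```text
face centre [ 0.4487 -0.2116  0.048 ] ang TL->TR -67.52 ang B->T 22.74 w 0.09212592202133188 h 0.05972191928642658
lugs centre [ 0.4489 -0.2116  0.0535] ang TL->TR -67.25 ang B->T 22.82 w 0.07004672264476773 h 0.03861644699159271
```

Request:
apply_moves --steps '[{"x": -29.5, "y": -29, "z": 0, "turn": -96, "fingers": 0}, {"x": -29.5, "y": -29, "z": 0, "turn": -96, "fingers": 0}, {"x": -29.5, "y": -29, "z": 0, "turn": -96, "fingers": 0}, {"x": -29.5, "y": -29, "z": 0, "turn": -96, "fingers": 0}, {"x": -29.5, "y": -29, "z": 0, "turn": -96, "fingers": 0}, {"x": -29.5, "y": -29, "z": 0, "turn": -96, "fingers": 0}, {"x": -29.5, "y": -29, "z": 0, "turn": -96, "fingers": 0}, {"x": -29.5, "y": -29, "z": 0, "turn": -96, "fingers": 0}]'

```text
time: 5.37
eef_pos: [0.4725, 0.0575, 0.2044]
eef_rot: [-3.141, 0.002, -0.172]
contact_force: [0.7, -0.8, -0.2]
grip_width: 0.0883
```

```bash
python3 -c "
from station import manip
print(manip.get_state())"
```

```text
{'time': 5.3667, 'joints': array([-1.29264243e-01,  1.50031621e-02,  1.90122651e+00,  2.97907758e-04,
        1.22724536e+00,  4.23866311e-02]), 'dq': array([ 1.07537322,  0.53981509, -0.54152597, -0.00749249, -0.01158419,
       -0.41826525]), 'joint_torque': array([ -3.63644041, -36.20500088, -28.62644434,   0.25116772,
         0.28889118,   0.62013365]), 'eef_pos': array([0.47252869, 0.05745024, 0.20441581]), 'eef_rot': array([-3.14139236e+00,  1.89258237e-03, -1.71751294e-01]), 'contact_force': array([ 0.72259107, -0.80303464, -0.2394963 ]), 'torque': array([-0.02010846, -0.07484716,  0.00425899]), 'grip_width': 0.08826904482398285}
```

Request:
apply_moves --steps '[{"x": 2, "y": -6.5, "z": 0, "turn": -37, "fingers": 0}, {"x": 2, "y": -6.5, "z": 0, "turn": -37, "fingers": 0}, {"x": 2, "y": -6.5, "z": 0, "turn": -37, "fingers": 0}, {"x": 2, "y": -6.5, "z": 0, "turn": -37, "fingers": 0}, {"x": 2, "y": -6.5, "z": 0, "turn": -37, "fingers": 0}, {"x": 2, "y": -6.5, "z": 0, "turn": -37, "fingers": 0}, {"x": 2, "y": -6.5, "z": 0, "turn": -37, "fingers": 0}]'

```text
time: 5.95
eef_pos: [0.5032, 0.1154, 0.2043]
eef_rot: [-3.14, 0.002, 0.465]
contact_force: [-0.6, -0.7, 0.5]
grip_width: 0.0882
```

```bash
python3 snap.py j wrist
```

```text
time 6.0
eef_pos [0.5034 0.1151 0.2046]
eef_rot [-3.1406e+00  1.5000e-03  4.6370e-01]
contact_force [ 0.4148  0.0498 -1.0495]
grip_width 0.0883
```

View pics/j_wrist.png

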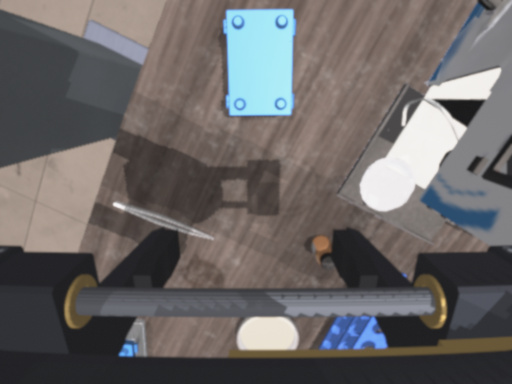

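The wrist view shows the closed box at (260,62), with tabs near its ends and the middle of the long sides plain. The forceps are at (165,220).

Run:
```python
from h import *
s=cv2.imread("pics/j_wrist.png");cv2.imwrite("pics/j_crop.png",cv2.resize(s[0:130,195:325],None,fx=4.5,fy=4.5,interpolation=cv2.INTER_CUBIC))
```

```text
(no output)
```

View pics/j_crop.png

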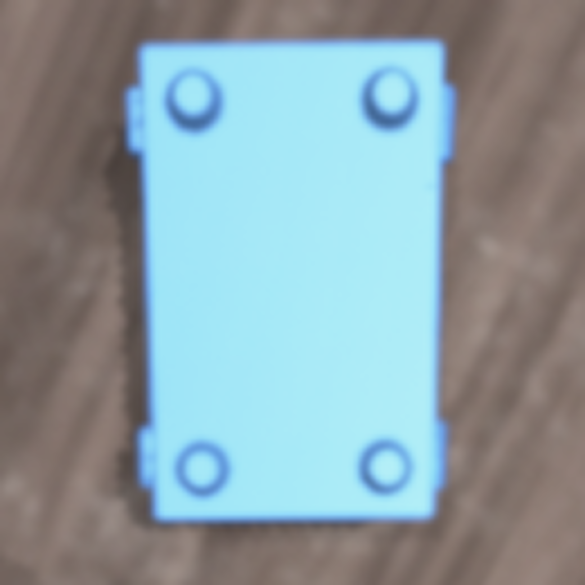

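Run:
```python
from h import *
f=dict(np.load("j_wrist.npz"))
u=lambda l:(np.array(l,float)+.5)/4.5-.5+[195,0]
rect(plane(f,u([(140,44),(443,41),(435,520),(154,521)]),.048),"face")
rect(plane(f,u([(194,98),(391,96),(386,467),(202,468)]),.0535),"lugs")
```

```text
face centre [0.4569 0.2169 0.048 ] ang TL->TR 27.09 ang B->T 117.34 w 0.0603301116429166 h 0.09253562977372745
lugs centre [0.4569 0.2168 0.0535] ang TL->TR 27.15 ang B->T 117.2 w 0.03855167151023472 h 0.0702219347408973
```

Request:
apply_moves --steps '[{"x": 0.4, "y": -11.2, "z": 0, "turn": -0.6, "fingers": 0}, {"x": 0.4, "y": -11.2, "z": 0, "turn": -0.6, "fingers": 0}, {"x": 0.4, "y": -11.2, "z": 2, "turn": -0.6, "fingers": 0}, {"x": 0.4, "y": -11.2, "z": 6, "turn": -0.6, "fingers": 0}, {"x": 0.4, "y": -11.2, "z": 10, "turn": -0.6, "fingers": 0}, {"x": 0.4, "y": -11.2, "z": 12, "turn": -0.6, "fingers": 0}, {"x": 0.4, "y": -11.2, "z": 12, "turn": -0.6, "fingers": 0}, {"x": 0.4, "y": -11.2, "z": 12, "turn": -0.6, "fingers": 0}]'

```text
time: 6.67
eef_pos: [0.4562, 0.2161, 0.0849]
eef_rot: [-3.141, 0.003, 0.475]
contact_force: [0.6, -0.5, 1.1]
grip_width: 0.0881
```

```bash
python3 snap.py k wrist
```

```text
time 6.7167
eef_pos [0.4576 0.2163 0.0864]
eef_rot [ 3.1415e+00 -5.0000e-04  4.7490e-01]
contact_force [ 0.1399 -0.5083  0.1779]
grip_width 0.0882
```

View pics/k_wrist.png

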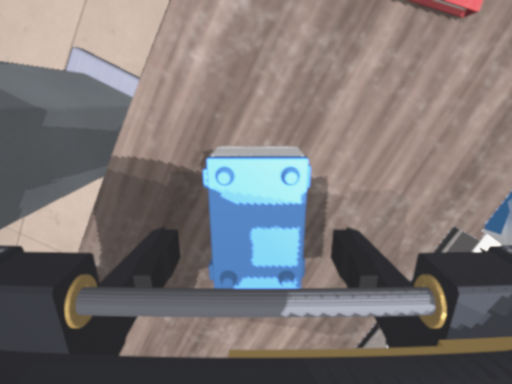

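Request:
apply_moves --steps '[{"x": 0, "y": 0, "z": 3, "turn": 0, "fingers": 0}, {"x": 0, "y": 0, "z": 5.5, "turn": 0, "fingers": 0}, {"x": 0, "y": 0, "z": 5.5, "turn": 0, "fingers": 0}, {"x": 0, "y": 0, "z": 5.5, "turn": 0, "fingers": 0}]' --force 15

```text
time: 7.05
eef_pos: [0.4575, 0.2161, 0.0317]
eef_rot: [-3.142, -0.0, 0.476]
contact_force: [0.8, 0.1, 0.1]
grip_width: 0.0884
```

Request:
apply_moves --steps '[{"x": 0, "y": 0, "z": 0, "turn": 0, "fingers": 0.25}, {"x": 0, "y": 0, "z": 0, "turn": 0, "fingers": 0.3}, {"x": 0, "y": 0, "z": 0, "turn": 0, "fingers": 0.35}, {"x": 0, "y": 0, "z": 0, "turn": 0, "fingers": 0.5}, {"x": 0, "y": 0, "z": 0, "turn": 0, "fingers": 0.5}, {"x": 0, "y": 0, "z": 0, "turn": 0, "fingers": 0.5}, {"x": 0, "y": 0, "z": 0, "turn": 0, "fingers": 0.5}]' --force 15

```text
time: 7.63
eef_pos: [0.4576, 0.2163, 0.0318]
eef_rot: [3.141, -0.001, 0.477]
contact_force: [-2.4, -0.8, 7.2]
grip_width: 0.06
```

Gripped at 60 mm. Lift and check.

Request:
apply_moves --steps '[{"x": 0, "y": 0, "z": -1, "turn": 0, "fingers": 0.5}, {"x": 0, "y": 0, "z": -4, "turn": 0, "fingers": 0.5}, {"x": 0, "y": 0, "z": -8, "turn": 0, "fingers": 0.5}, {"x": 0, "y": 0, "z": -12, "turn": 0, "fingers": 0.5}, {"x": 0, "y": 0, "z": -15, "turn": 0, "fingers": 0.5}, {"x": 0, "y": 0, "z": -15, "turn": 0, "fingers": 0.5}, {"x": 0, "y": 0, "z": -15, "turn": 0, "fingers": 0.5}]' --force 20

```text
time: 8.22
eef_pos: [0.458, 0.2165, 0.183]
eef_rot: [3.14, -0.004, 0.477]
contact_force: [-0.7, -0.3, -1.8]
grip_width: 0.0597
```

```bash
python3 snap.py l wrist scene;python3 - <<'E'
from h import *
s=cv2.imread("pics/l_wrist.png");cv2.imwrite("pics/l_crop.png",cv2.resize(s[130:310,160:350],None,fx=3.3,fy=3.3,interpolation=cv2.INTER_CUBIC))
E
```

```text
time 8.3167
eef_pos [0.4559 0.2159 0.1796]
eef_rot [-3.141e+00  2.100e-03  4.767e-01]
contact_force [-0.2923 -0.8269 -2.28  ]
grip_width 0.0599
```

View pics/l_crop.png

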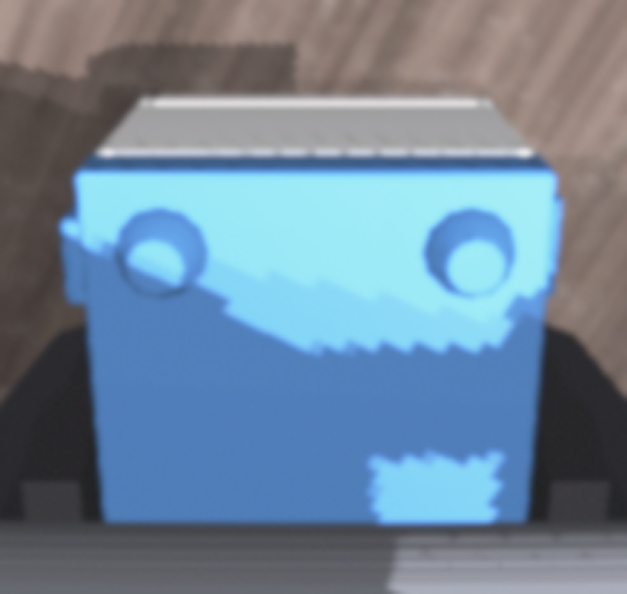

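View pics/l_scene.png

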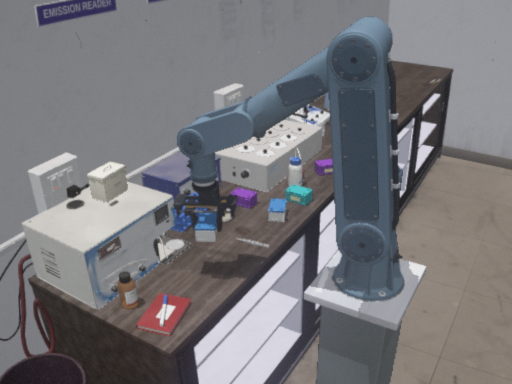

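Run:
```python
from h import *
f=dict(np.load("l_wrist.npz"))
u=lambda l:(np.array(l,float)+.5)/3.3-.5+[160,130]
T=np.array([.457,.2162,.1815]);R=Ro.from_euler('xyz',[np.pi,0,.4767]).as_matrix()
for n,l,dz in [("top edge",[(76,172),(557,170)],.0162),("bottom edge",[(145,100),(490,100)],-.0318),("lug tips",[(154,267),(476,268)],.0217)]:
    P=plane(f,u(l),T[2]+dz);q=(P-T)@R;print(n,(q*1000).round(1).tolist(),"mid",(q.mean(0)*1000).round(1))
# same via camera pose only: camera in tool frame
print((np.array(f["position"])-T)@R)
g=dict(np.load("j_wrist.npz"));T2=np.array([.5034,.1151,.2046]);R2=Ro.from_euler('xyz',[np.pi,0,.4637]).as_matrix();print((np.array(g["position"])-T2)@R2)
```

```text
top edge [[-28.7, -46.3, -16.2], [31.6, -46.5, -16.2]] mid [  1.5 -46.4 -16.2]
bottom edge [[-28.2, -45.6, 31.8], [32.0, -45.6, 31.8]] mid [  1.9 -45.6  31.8]
lug tips [[-18.5, -35.7, -21.7], [21.1, -35.5, -21.7]] mid [  1.3 -35.6 -21.7]
[ 0.0008026  -0.0783257  -0.12868398]
[ 0.00043239 -0.07855052 -0.12717389]
```

Run:
```python
from h import *
from station import manip
for i in range(4):
    f=manip.grab_frame("wrist");s=manip.get_state();print(s["eef_pos"].round(4),s["eef_rot"].round(4),np.array(f["position"]).round(4),np.array(f["rotation"]).round(4))
cv2.imwrite("pics/m_wrist.png",f["frame"][:,:,::-1]);np.savez("m_wrist.npz",**f)
s=cv2.imread("pics/k_wrist.png");cv2.imwrite("pics/k_crop.png",cv2.resize(s[130:300,170:340],None,fx=3.5,fy=3.5,interpolation=cv2.INTER_CUBIC))
```

```text
[0.4555 0.2159 0.1789] [-3.1407  0.0035  0.4767] [0.4204 0.2858 0.3069] [2.8357e+00 2.7000e-03 4.7740e-01]
[0.4555 0.2158 0.1787] [-3.1405  0.0039  0.4766] [0.4203 0.2858 0.3063] [2.8361 0.0041 0.4774]
[0.4556 0.2159 0.1787] [-3.1405  0.0038  0.4766] [0.4203 0.2858 0.3061] [2.8362 0.0045 0.4773]
[0.4559 0.2159 0.1789] [-3.1406  0.0034  0.4766] [0.4204 0.2858 0.3061] [2.8362 0.0045 0.4773]
```

View pics/k_crop.png

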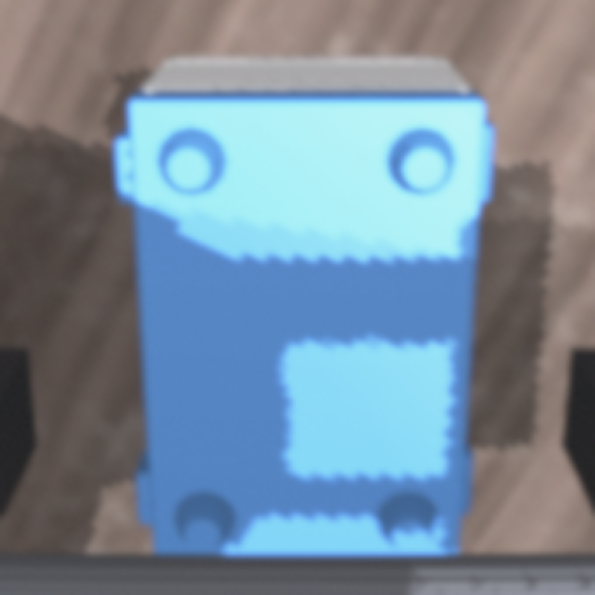

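Run:
```python
from h import *
s=cv2.imread("pics/m_wrist.png");cv2.imwrite("pics/m_crop.png",cv2.resize(s[130:310,160:350],None,fx=3.3,fy=3.3,interpolation=cv2.INTER_CUBIC))
def tool(f,T,rpy,u,items):
    R=Ro.from_euler('xyz',rpy).as_matrix();C=(np.array(f["position"])-T)@R;print("cam in tool",C.round(4))
    for n,l,z in items:
        d=rays(f,u(l))@R; q=C+d*((z-C[2])/d[:,2])[:,None];print(n,(q*1000).round(1).tolist(),"mid",(q.mean(0)*1000).round(1))
f=dict(np.load("l_wrist.npz"))
tool(f,np.array([.4562,.2159,.1797]),[-3.141,.002,.4767],lambda l:(np.array(l,float)+.5)/3.3-.5+[160,130],[("top edge",[(76,172),(557,170)],-.0162),("bottom edge",[(145,100),(490,100)],.0318),("lug tips",[(154,267),(476,268)],-.0217)])
f=dict(np.load("k_wrist.npz"))
tool(f,np.array([.4576,.2163,.0864]),[3.1415,-.0005,.4749],lambda l:(np.array(l,float)+.5)/3.5-.5+[170,130],[("top edge",[(128,97),(487,96)],.0864-.048),("lug tips",[(188,163),(425,164)],.0864-.0535)])
```

```text
cam in tool [ 0.0014 -0.0783 -0.1304]
top edge [[-28.3, -45.7, -16.2], [33.0, -45.9, -16.2]] mid [  2.3 -45.8 -16.2]
bottom edge [[-27.6, -45.2, 31.8], [33.3, -45.1, 31.8]] mid [  2.9 -45.2  31.8]
lug tips [[-18.1, -34.9, -21.7], [22.2, -34.7, -21.7]] mid [  2.1 -34.8 -21.7]
cam in tool [-0.0006 -0.0788 -0.1259]
top edge [[-30.0, -47.2, 38.4], [30.3, -47.4, 38.4]] mid [  0.1 -47.3  38.4]
lug tips [[-19.6, -37.2, 32.9], [19.6, -37.1, 32.9]] mid [ -0.  -37.1  32.9]
```

View pics/m_crop.png

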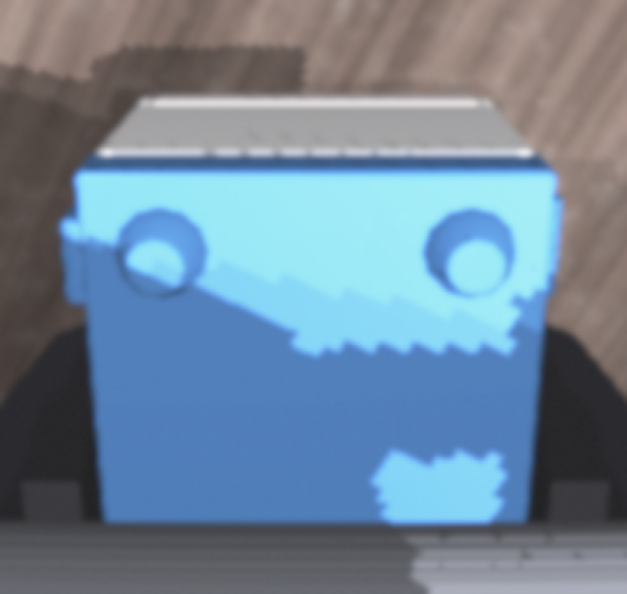

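The box sits centred and level in the jaws. Next I'll carry it over the bottom box.

Request:
apply_moves --steps '[{"x": -1.0, "y": 1.9, "z": 0, "turn": 0.6, "fingers": 0.5}, {"x": -2.6, "y": 4.9, "z": 0, "turn": 1.2, "fingers": 0.5}, {"x": -4.4, "y": 8.2, "z": 0, "turn": 1.8, "fingers": 0.5}, {"x": -6.2, "y": 11.5, "z": 0, "turn": 2.4, "fingers": 0.5}, {"x": -8.0, "y": 14.8, "z": 0, "turn": 3, "fingers": 0.5}, {"x": -9.8, "y": 18.1, "z": 0, "turn": 3.6, "fingers": 0.5}, {"x": -11.6, "y": 21.5, "z": 0, "turn": 4.2, "fingers": 0.5}, {"x": -13.4, "y": 24.9, "z": 0, "turn": 4.7, "fingers": 0.5}]'

```text
time: 9.18
eef_pos: [0.4513, -0.0681, 0.1799]
eef_rot: [-3.14, 0.001, 0.394]
contact_force: [1.4, -0.1, -1.0]
grip_width: 0.0595
```

Request:
apply_moves --steps '[{"x": -1.6, "y": 3.2, "z": 0, "turn": 0, "fingers": 0.5}, {"x": -3.0, "y": 6.2, "z": 0, "turn": 0, "fingers": 0.5}, {"x": -4.0, "y": 8.4, "z": 0, "turn": 0, "fingers": 0.5}, {"x": -4.6, "y": 10, "z": 0, "turn": 0, "fingers": 0.5}, {"x": -4.8, "y": 10.5, "z": 0, "turn": 0, "fingers": 0.5}, {"x": -4.8, "y": 10.5, "z": 0, "turn": 0, "fingers": 0.5}, {"x": -4.8, "y": 10.5, "z": 0, "turn": 0, "fingers": 0.5}, {"x": -4.8, "y": 10.5, "z": 0, "turn": 0, "fingers": 0.5}]'

```text
time: 9.85
eef_pos: [0.448, -0.1806, 0.1802]
eef_rot: [-3.14, 0.0, 0.396]
contact_force: [-0.0, -0.4, -2.8]
grip_width: 0.0597
```

```bash
python3 snap.py n wrist
```

```text
time 9.9
eef_pos [ 0.4481 -0.1805  0.1804]
eef_rot [-3.1406e+00  3.0000e-04  3.9610e-01]
contact_force [ 0.5088 -0.1423 -1.9315]
grip_width 0.0597
```

View pics/n_wrist.png

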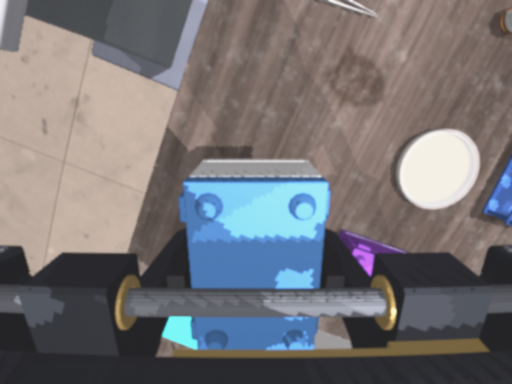

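Request:
apply_moves --steps '[{"x": -0.6, "y": 1.5, "z": 0, "turn": 0, "fingers": 0.5}, {"x": -1.1, "y": 3.0, "z": 0, "turn": 0, "fingers": 0.5}, {"x": -1.1, "y": 3.0, "z": 2, "turn": 0, "fingers": 0.5}, {"x": -1.1, "y": 3.0, "z": 4, "turn": 0, "fingers": 0.5}, {"x": -1.1, "y": 3.0, "z": 6, "turn": 0, "fingers": 0.5}, {"x": -1.1, "y": 3.0, "z": 6.5, "turn": 0, "fingers": 0.5}, {"x": -1.1, "y": 3.0, "z": 6.5, "turn": 0, "fingers": 0.5}, {"x": -1.1, "y": 3.0, "z": 6.5, "turn": 0, "fingers": 0.5}]'

```text
time: 10.57
eef_pos: [0.4499, -0.214, 0.1162]
eef_rot: [3.141, -0.0, 0.395]
contact_force: [-0.0, 0.3, -1.6]
grip_width: 0.0601
```

```bash
python3 snap.py o wrist scene top
python3 - <<'E'
from h import *
s=cv2.imread("pics/o_wrist.png");cv2.imwrite("pics/o_crop.png",cv2.resize(s[120:290,165:345],None,fx=3.5,fy=3.5,interpolation=cv2.INTER_CUBIC))
s=cv2.imread("pics/o_scene.png");cv2.imwrite("pics/o_sc.png",cv2.resize(s[150:250,220:320],None,fx=5,fy=5,interpolation=cv2.INTER_CUBIC))
E
```

```text
time 10.7167
eef_pos [ 0.4505 -0.2144  0.1171]
eef_rot [ 3.1394e+00 -1.2000e-03  3.9490e-01]
contact_force [-0.6309  0.0487 -2.0104]
grip_width 0.0598
```

View pics/o_crop.png

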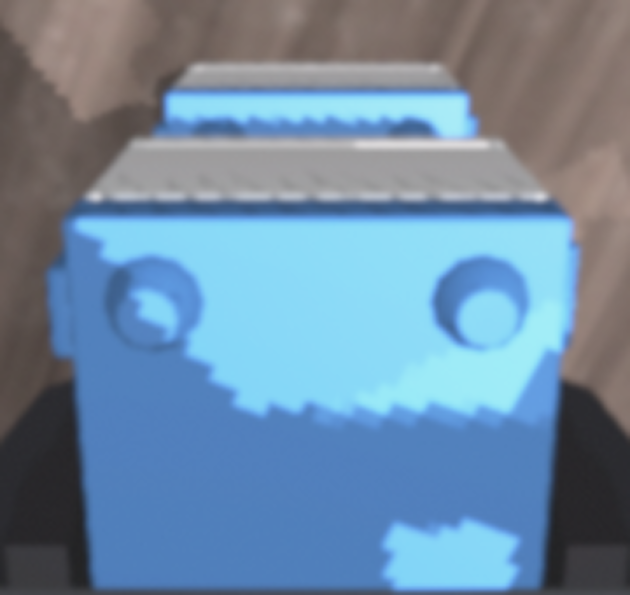

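View pics/o_sc.png

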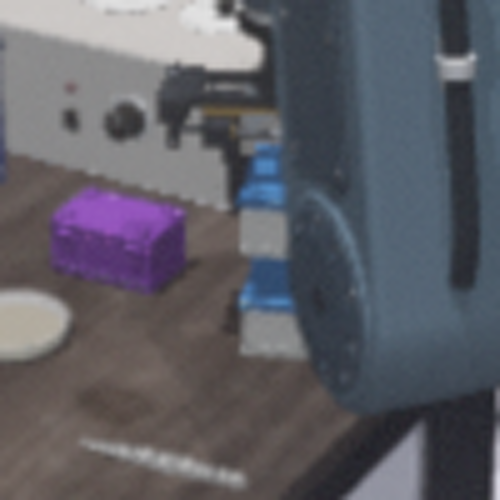

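Run:
```python
from h import *
u=lambda l:(np.array(l,float)+.5)/3.5-.5+[165,120]
f=dict(np.load("o_wrist.npz"))
g=dict(np.load("j_wrist.npz"));R2=Ro.from_euler('xyz',[-3.1406,.0015,.4637]).as_matrix()
C=np.array([.0003,-.0785,-.1275])
Rc=R2.T@RR(g)   # cam->tool
print(Ro.from_matrix(Rc).as_euler('xyz'))
for n,l,z in [("held top",[(67,217),(572,217)],-.0162),("held bot",[(133,140),(500,140)],.0318),("lid edge",[(167,93),(468,92)],.1168-.048),("bottom base",[(195,66),(440,66)],.1168-.010)]:
    p=cv2.undistortPoints(u(l).reshape(-1,1,2),K(f),f["D"])[:,0];d=np.c_[p,np.ones(2)]@Rc.T
    q=C+d*((z-C[2])/d[:,2])[:,None];print(n,(q*1000).round(1).tolist(),"mid",(q.mean(0)*1000).round(1),"yaw deg",np.degrees(np.arctan2(q[1,1]-q[0,1],q[1,0]-q[0,0])).round(2))
```

```text
[-0.3061849  -0.00105351 -0.00246765]
held top [[-28.9, -46.9, -16.2], [30.1, -47.1, -16.2]] mid [  0.6 -47.  -16.2] yaw deg -0.16
held bot [[-29.8, -46.4, 31.8], [30.2, -46.6, 31.8]] mid [  0.2 -46.5  31.8] yaw deg -0.15
lid edge [[-29.5, -48.4, 68.8], [30.2, -48.8, 68.8]] mid [  0.3 -48.6  68.8] yaw deg -0.34
bottom base [[-28.4, -48.9, 106.8], [29.1, -49.1, 106.8]] mid [  0.3 -49.  106.8] yaw deg -0.15
```

The view gives the held box 2 mm off along tool y; x and yaw match. I'll correct that and lower it slowly.

Request:
apply_moves --steps '[{"x": 0, "y": -0.2, "z": 0, "turn": 0, "fingers": 0.5}, {"x": 0, "y": -0.2, "z": 0.8, "turn": 0, "fingers": 0.5}, {"x": 0, "y": -0.2, "z": 1.6, "turn": 0, "fingers": 0.5}, {"x": 0, "y": -0.2, "z": 2.2, "turn": 0, "fingers": 0.5}, {"x": 0, "y": -0.2, "z": 2.6, "turn": 0, "fingers": 0.5}, {"x": 0, "y": -0.2, "z": 2.6, "turn": 0, "fingers": 0.5}, {"x": 0, "y": -0.2, "z": 2.6, "turn": 0, "fingers": 0.5}]'

```text
time: 11.3
eef_pos: [0.4486, -0.2118, 0.0892]
eef_rot: [-3.141, 0.001, 0.395]
contact_force: [0.3, 0.4, -0.9]
grip_width: 0.06
```

```bash
python3 snap.py p wrist
python3 - <<'E'
from h import *
s=cv2.imread("pics/p_wrist.png");cv2.imwrite("pics/p_crop.png",cv2.resize(s[120:290,165:345],None,fx=3.5,fy=3.5,interpolation=cv2.INTER_CUBIC))
E
```

```text
time 11.35
eef_pos [ 0.4488 -0.212   0.0895]
eef_rot [-3.1412e+00  2.0000e-04  3.9460e-01]
contact_force [-0.2056  0.2562 -1.3266]
grip_width 0.0599
```

View pics/p_crop.png

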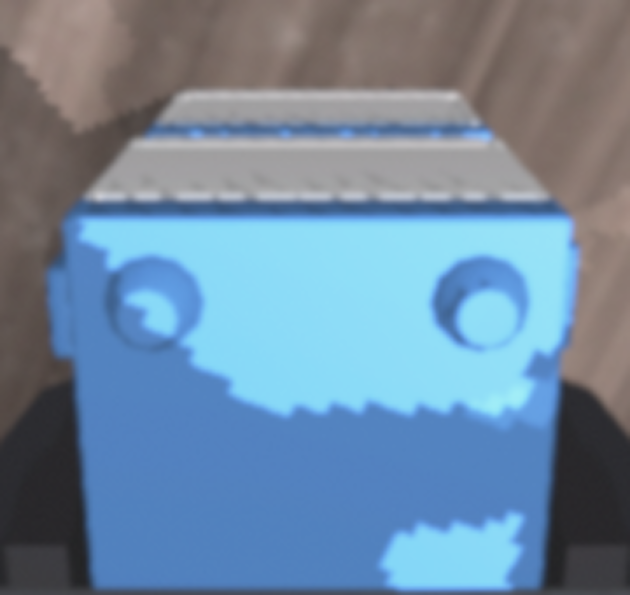

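Run:
```python
from h import *
u=lambda l:(np.array(l,float)+.5)/3.5-.5+[165,120]
f=dict(np.load("p_wrist.npz"))
C=np.array([.0003,-.0785,-.1275]);Rc=Ro.from_euler('xyz',[-0.3061849,-0.00105351,-0.00246765]).as_matrix()
for n,l,z in [("held bot",[(133,140),(500,140)],.0318),("lid lower edge",[(148,134),(493,133)],.0893-.048),("base",[(182,91),(460,91)],.0893)]:
    p=cv2.undistortPoints(u(l).reshape(-1,1,2),K(f),f["D"])[:,0];d=np.c_[p,np.ones(2)]@Rc.T
    q=C+d*((z-C[2])/d[:,2])[:,None];print(n,(q*1000).round(1).tolist(),"mid",(q.mean(0)*1000).round(1))
```

```text
held bot [[-29.8, -46.4, 31.8], [30.2, -46.6, 31.8]] mid [  0.2 -46.5  31.8]
lid lower edge [[-28.9, -45.5, 41.3], [30.7, -45.9, 41.3]] mid [  0.9 -45.7  41.3]
base [[-29.3, -45.7, 89.3], [31.5, -45.9, 89.3]] mid [  1.1 -45.8  89.3]
```

Request:
apply_moves --steps '[{"x": 0.05, "y": 0.06, "z": 0, "turn": 0, "fingers": 0.5}, {"x": 0.05, "y": 0.06, "z": 0.2, "turn": 0, "fingers": 0.5}, {"x": 0.05, "y": 0.06, "z": 0.4, "turn": 0, "fingers": 0.5}, {"x": 0.05, "y": 0.06, "z": 0.55, "turn": 0, "fingers": 0.5}, {"x": 0.05, "y": 0.06, "z": 0.7, "turn": 0, "fingers": 0.5}, {"x": 0.05, "y": 0.06, "z": 0.8, "turn": 0, "fingers": 0.5}, {"x": 0.05, "y": 0.06, "z": 0.8, "turn": 0, "fingers": 0.5}]'

```text
time: 11.93
eef_pos: [0.4494, -0.2122, 0.0814]
eef_rot: [-3.141, 0.0, 0.395]
contact_force: [-0.3, -0.0, -2.6]
grip_width: 0.0595
```

Request:
apply_moves --steps '[{"x": 0, "y": 0, "z": 0.08, "turn": 0, "fingers": 0.5}, {"x": 0, "y": 0, "z": 0.14, "turn": 0, "fingers": 0.5}, {"x": 0, "y": 0, "z": 0.18, "turn": 0, "fingers": 0.5}, {"x": 0, "y": 0, "z": 0.18, "turn": 0, "fingers": 0.5}]'

```text
time: 12.27
eef_pos: [0.4495, -0.2124, 0.0799]
eef_rot: [-3.142, 0.0, 0.395]
contact_force: [-0.0, -0.7, -1.8]
grip_width: 0.0599
```

```bash
python3 snap.py q wrist
python3 - <<'E'
from h import *
s=cv2.imread("pics/q_wrist.png");cv2.imwrite("pics/q_crop.png",cv2.resize(s[120:290,165:345],None,fx=3.5,fy=3.5,interpolation=cv2.INTER_CUBIC))
E
```

```text
time 12.3167
eef_pos [ 0.4496 -0.2124  0.0799]
eef_rot [ 3.1416 -0.      0.3947]
contact_force [-0.1639  0.6044 -1.584 ]
grip_width 0.0597
```

View pics/q_crop.png

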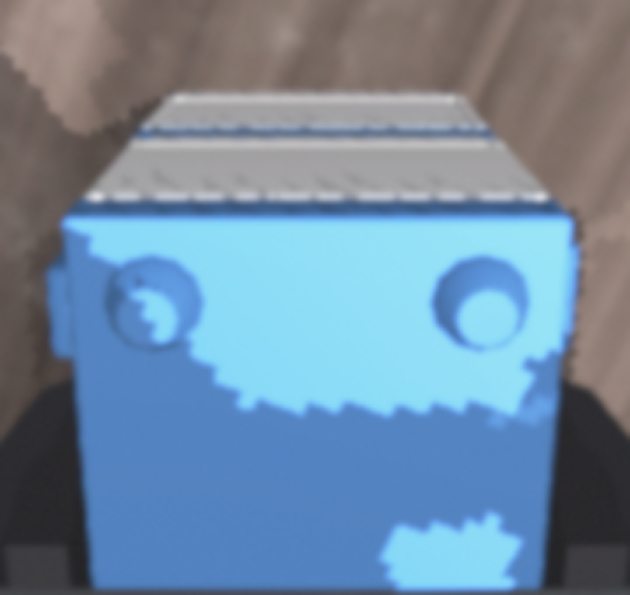

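Request:
apply_moves --steps '[{"x": 0, "y": 0, "z": 0.05, "turn": 0, "fingers": 0.5}, {"x": 0, "y": 0, "z": 0.1, "turn": 0, "fingers": 0.5}, {"x": 0, "y": 0, "z": 0.1, "turn": 0, "fingers": 0.5}]'

```text
time: 12.57
eef_pos: [0.4497, -0.2125, 0.0797]
eef_rot: [3.142, -0.0, 0.395]
contact_force: [-3.3, 1.9, 7.1]
grip_width: 0.0599
```

The rim made contact at the expected seated height (0.0797 - 0.0318 = 0.048). Release and lift.

Request:
apply_moves --steps '[{"x": 0, "y": 0, "z": 0, "turn": 0, "fingers": 0.28}, {"x": 0, "y": 0, "z": 0, "turn": 0, "fingers": 0.2}, {"x": 0, "y": 0, "z": 0, "turn": 0, "fingers": 0.05}, {"x": 0, "y": 0, "z": 0, "turn": 0, "fingers": 0}, {"x": 0, "y": 0, "z": 0, "turn": 0, "fingers": 0}, {"x": 0, "y": 0, "z": -1, "turn": 0, "fingers": 0}, {"x": 0, "y": 0, "z": -3, "turn": 0, "fingers": 0}, {"x": 0, "y": 0, "z": -6, "turn": 0, "fingers": 0}]'

```text
time: 13.23
eef_pos: [0.4479, -0.2112, 0.1379]
eef_rot: [-3.137, 0.003, 0.395]
contact_force: [0.3, -0.3, 0.1]
grip_width: 0.088
```

Request:
apply_moves --steps '[{"x": 0, "y": 2, "z": -4, "turn": 0, "fingers": 0}, {"x": 0, "y": 5, "z": -6, "turn": 0, "fingers": 0}, {"x": 0, "y": 8, "z": -8, "turn": 0, "fingers": 0}, {"x": 0, "y": 11, "z": -9, "turn": 0, "fingers": 0}, {"x": 0, "y": 14, "z": -9, "turn": 0, "fingers": 0}, {"x": 0, "y": 15, "z": -9, "turn": 0, "fingers": 0}, {"x": 0, "y": 15, "z": -9, "turn": 0, "fingers": 0}, {"x": 0, "y": 15, "z": -9, "turn": 0, "fingers": 0}]'

```text
time: 13.9
eef_pos: [0.5067, -0.3502, 0.2284]
eef_rot: [-3.14, 0.001, 0.394]
contact_force: [0.6, -0.1, 0.1]
grip_width: 0.0879
```

```bash
python3 snap.py r wrist top scene
python3 - <<'E'
from h import *
s=cv2.imread("pics/r_wrist.png");cv2.imwrite("pics/r_crop.png",cv2.resize(s[0:200,160:360],None,fx=2.9,fy=2.9,interpolation=cv2.INTER_CUBIC))
s=cv2.imread("pics/r_scene.png");cv2.imwrite("pics/r_sc.png",cv2.resize(s[150:280,170:320],None,fx=4.5,fy=4.5,interpolation=cv2.INTER_CUBIC))
E
```

```text
time 14.05
eef_pos [ 0.5068 -0.3492  0.2285]
eef_rot [-3.140e+00  4.000e-04  3.956e-01]
contact_force [ 0.2718 -0.1872 -0.695 ]
grip_width 0.0881
```

View pics/r_crop.png

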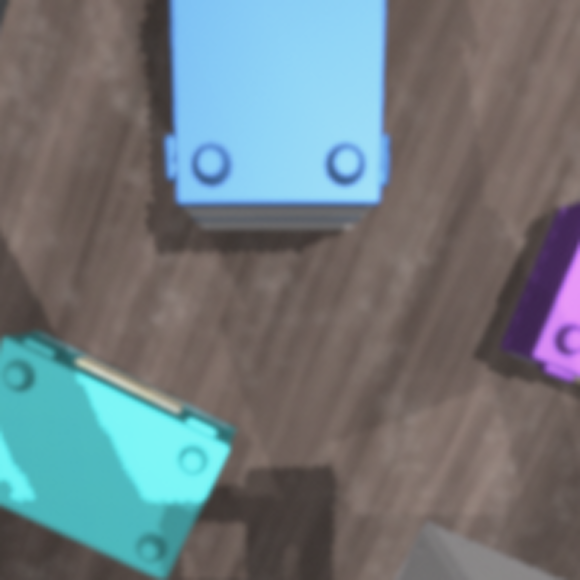

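View pics/r_sc.png

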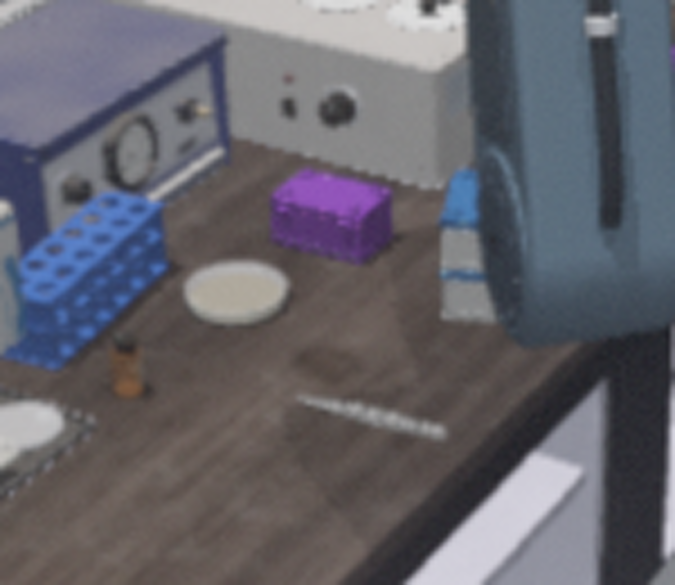

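View pics/r_top.png

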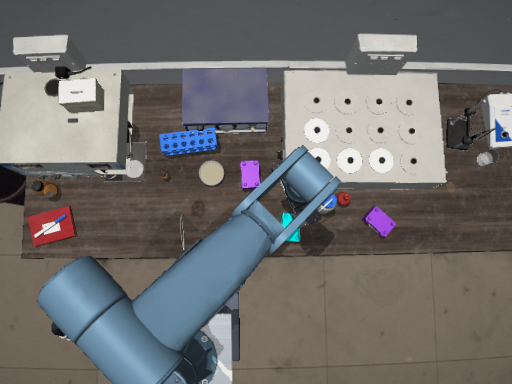

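The stack looks seated. I'll back off to see the whole of it and measure level and height.

Request:
apply_moves --steps '[{"x": -2, "y": 3, "z": -3, "turn": 0, "fingers": 0}, {"x": -4, "y": 6, "z": -5, "turn": 0, "fingers": 0}, {"x": -5, "y": 8, "z": -5, "turn": 0, "fingers": 0}, {"x": -5, "y": 8, "z": -5, "turn": 0, "fingers": 0}, {"x": -5, "y": 8, "z": -5, "turn": 0, "fingers": 0}, {"x": -5, "y": 8, "z": -5, "turn": 0, "fingers": 0}]'

```text
time: 14.55
eef_pos: [0.4917, -0.4422, 0.278]
eef_rot: [-3.139, 0.0, 0.395]
contact_force: [0.4, 0.6, -0.1]
grip_width: 0.0881
```

```bash
python3 snap.py s wrist top scene
python3 - <<'E'
from h import *
s=cv2.imread("pics/s_wrist.png");cv2.imwrite("pics/s_crop.png",cv2.resize(s[0:200,160:360],None,fx=2.9,fy=2.9,interpolation=cv2.INTER_CUBIC))
s=cv2.imread("pics/s_scene.png");cv2.imwrite("pics/s_sc.png",cv2.resize(s[150:280,170:320],None,fx=4.5,fy=4.5,interpolation=cv2.INTER_CUBIC))
E
```

```text
time 14.7
eef_pos [ 0.4921 -0.4421  0.2783]
eef_rot [-3.140e+00  2.000e-04  3.963e-01]
contact_force [-0.3941  0.8671  0.0739]
grip_width 0.0881
```

View pics/s_crop.png

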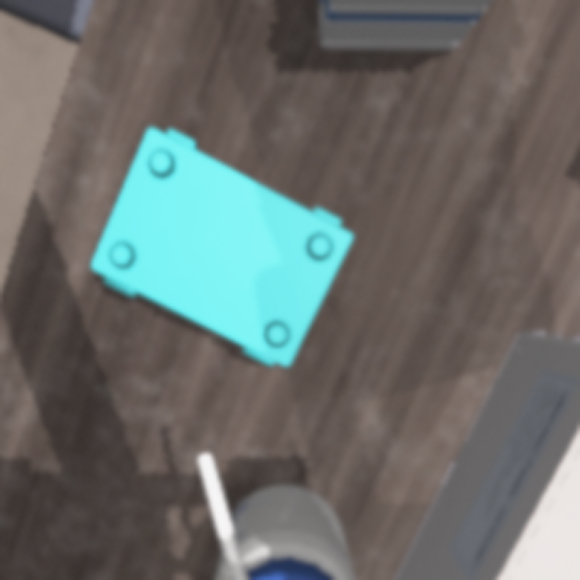

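View pics/s_sc.png

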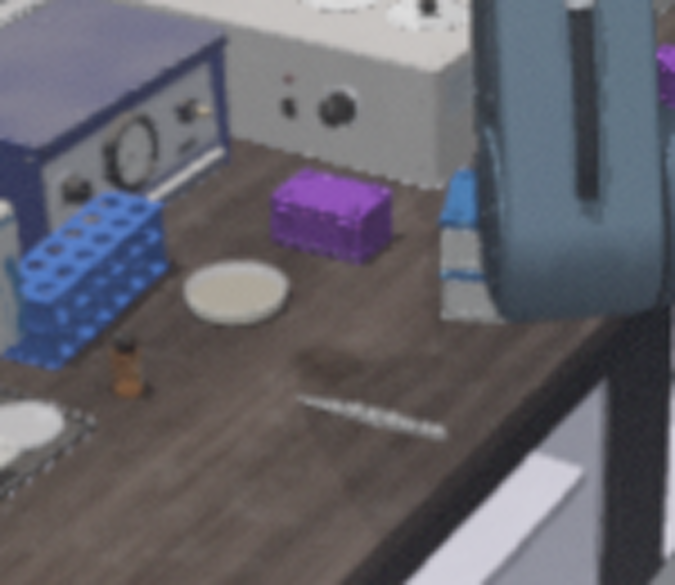

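Request:
apply_moves --steps '[{"x": 1.5, "y": -3.5, "z": -2, "turn": 0, "fingers": 0}, {"x": 3, "y": -7, "z": -4, "turn": 0, "fingers": 0}, {"x": 4.5, "y": -10.5, "z": -4, "turn": 0, "fingers": 0}, {"x": 5, "y": -12, "z": -4, "turn": 0, "fingers": 0}, {"x": 5, "y": -12, "z": -4, "turn": 0, "fingers": 0}, {"x": 5, "y": -12, "z": -4, "turn": 0, "fingers": 0}, {"x": 5, "y": -12, "z": -4, "turn": 0, "fingers": 0}]'

```text
time: 15.28
eef_pos: [0.4917, -0.3144, 0.3185]
eef_rot: [-3.142, 0.001, 0.395]
contact_force: [0.7, -0.0, 1.0]
grip_width: 0.088
```

```bash
python3 snap.py t wrist
python3 - <<'E'
from h import *
s=cv2.imread("pics/t_wrist.png");cv2.imwrite("pics/t_crop.png",cv2.resize(s[0:180,170:350],None,fx=3.3,fy=3.3,interpolation=cv2.INTER_CUBIC))
E
```

```text
time 15.3333
eef_pos [ 0.4916 -0.3149  0.3183]
eef_rot [-3.1412e+00  6.0000e-04  3.9400e-01]
contact_force [-0.5933 -0.1925 -0.0931]
grip_width 0.0881
```

View pics/t_crop.png

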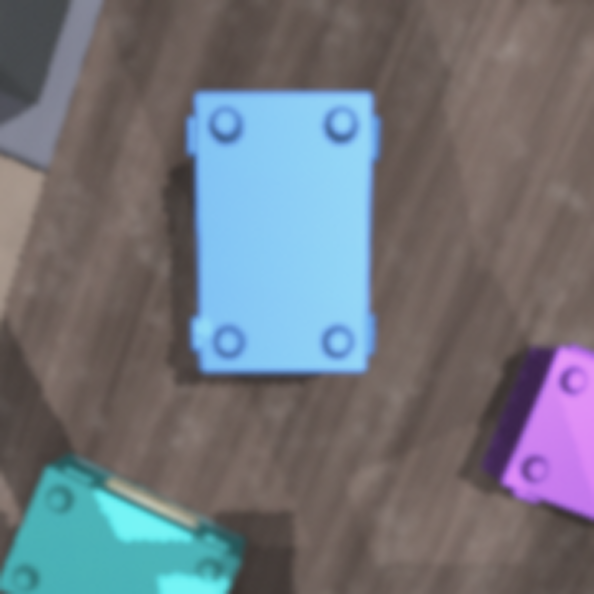

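Run:
```python
from h import *
f=dict(np.load("t_wrist.npz"))
u=lambda l:(np.array(l,float)+.5)/3.3-.5+[170,0]
F=u([(194,91),(374,91),(367,373),(200,373)]);L=u([(226,122),(343,122),(339,340),(229,340)])
for z in (.094,.096,.098):rect(plane(f,F,z),f"face z={z}")
rect(plane(f,L,.1015),"lugs")
P=plane(f,F,.096);print([np.linalg.norm(P[i]-P[(i+1)%4]).round(4) for i in range(4)])
```

```text
face z=0.094 centre [ 0.4494 -0.2112  0.094 ] ang TL->TR 22.66 ang B->T 112.59 w 0.060923153645913115 h 0.09323142602613468
face z=0.096 centre [ 0.4494 -0.2114  0.096 ] ang TL->TR 22.66 ang B->T 112.59 w 0.06057677787473672 h 0.09270136306722465
face z=0.098 centre [ 0.4495 -0.2115  0.098 ] ang TL->TR 22.66 ang B->T 112.59 w 0.0602304021035602 h 0.09217130010831463
lugs centre [ 0.4494 -0.2109  0.1015] ang TL->TR 22.66 ang B->T 112.56 w 0.03896769702463891 h 0.07041643558193919
[np.float64(0.0606), np.float64(0.0927), np.float64(0.0605), np.float64(0.0927)]
```

The top face measures as a level rectangle at z≈0.096–0.098. Its centre is within 1 mm of the seat and its yaw is 22.7°, against 22.6° for the seat. Handing in.

Run:
```python
from h import *
a=np.load("a_top.npz")["frame"].astype(int);b=np.load("s_top.npz")["frame"].astype(int)
d=abs(a-b).max(2)
for n,(r0,r1,c0,c1) in dict(forceps=(212,252,178,190),vial=(168,184,158,172),dish=(158,188,196,226)).items(): print(n,d[r0:r1,c0:c1].mean().round(1),(d[r0:r1,c0:c1]>60).sum())
from station import manip
print(manip.job_done())
```

```text
forceps 7.3 0
vial 2.8 0
dish 3.9 0
the job is handed in; nothing more can be done
None
```

The lid is shut and the closed slide box is stacked on it, seated and level as far as my checks show. I handed the job in at about 15 s, with the gripper open and clear.

- **Lid:** I swung it shut from behind with the closed fingers and pressed it down with about 15 N. A close-up then showed it shut. The bottom box moved less than about 1.5 mm.
- **Stacking:** I lowered the top box slowly until it touched with about 7 N, at the expected seated height of 48 mm, and then let go.
- **Seating:** After release, the top box's centre was within 1 mm of the seat measured earlier. Its yaw was 22.7°, against 22.6° for the seat. Its top face measured as an even rectangle at about the expected 96 mm height.
- **Bystanders:** In the before and after overhead pictures, the forceps, oil bottle and dish show no change.

**Checks that disagreed or fell short:**
- One check of the box in the gripper read about 2 mm off sideways, because the arm was still settling. I re-measured just above the seat before lowering.
- The arm hid part of the stack in the scene camera, so the final level check rests mainly on the wrist camera.
- My first two move commands were refused for missing fields; nothing moved.

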